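# Turn the brush-water pot over to drain

### The arm

A 6-joint arm with a two-finger parallel gripper is mounted at the origin on the work surface. World frame = base frame: x ahead of the robot, y to its left, z up, the work surface at z = 0. Lengths are in mm, angles in rad, forces in N, time in s.
With the tool pointing down it reaches from about 300 to 775 mm from the base axis. Payload 14.6 kg.
Tool frame: the origin (TCP) lies at the very end of the fingers, on their centre line; the grasp point (between the pads) lies 19 mm behind it; z points along the fingers, y is the line along which they close (so a half turn about z gives the same grasp; the last joint's range is limited). The gripper opens to 94 mm and grips with 3 to 60 N. Pads are 16 mm wide; open, the fingers measure 119 mm over their backs; the gripper's body (75 mm by 177 mm) begins 78 mm behind the grasp point.
Start: joints at [1.212, 0.3, 1.521, -0, 1.321, -0.067], TCP at [158.22, 526.741, 205.446] pointing down, gripper open.
Joint ranges: [-3.03, 3.03], [-0.79, 2.21], [0.23, 2.52], [-1.04, 4.18], [0, 3.07], [-2.55, 2.55]. Speed limits (rad/s): [2.22, 2.22, 2.57, 3.14, 3.14, 3.14].

### API

Orientations are given as [roll, pitch, yaw] about the fixed x, y, z axes, in that order (R = Rz(yaw) Ry(pitch) Rx(roll)).
In Python, from cell import manip, camera, get_calibration gives the robot as it stands. The module is installed in compiled form; this text tells all that it offers.
- The arm moves only by the tool jog_arm, never from a script. Its argument "plan" is one flat list of numbers, 6 for each row, row after row: the shift along the world's x, y, z in m, then the turn, a rotation vector about the world's x, y, z in degrees. A call has 1 to 20 rows; each row is the pose to reach, as a shift and turn from the pose commanded when the call began; what a row does not reach only later rows make up. A row lasts 1/10 s, in which the tool goes at most 50 mm and 8.59 degrees, less where a joint would pass 70% of its speed; a pose out of reach is approached as far as the arm can. A call with a gripper value outside its range is refused whole. "claw" is the finger opening in m, from 0 to 0.094, set as the call begins (left out, the last holds). The fingers move at their own pace and stop on an object; "force" is the grip in N (left out, the last holds). Time passes only in rows, so rows that repeat a pose let the fingers close. It gives the time, the measured TCP pose, the force, the opening and the grip force at its end, in the units of the state.
- manip.read_state(): the state, without advancing time (a new reading comes with each control period).
- camera(name): name is "scene" or "top" or "wrist"; returns (picture, depth): 400x640x3 uint8, red, green, blue; 400x640 float32, mm along the optical axis (not along the pixel's ray), 0 where there is no reading.
- get_calibration(name): a dict with "fx", "fy", "cx", "cy" (pixels), "origin" and "attitude" of the camera in the world. Camera axes: x right, y down, z forward; pixel columns grow to the right and rows downward; lengths in mm; the calibration is good to about 2 mm. The wrist camera is an equidistant fisheye: a pixel r from the principal point sees the ray r / f radians off the axis. A picture is of the moment at which its call begins: read the wrist's pose just before it. get_calibration takes no time and is no camera call; for the wrist camera it gives the pose at the moment of the call.
- manip.sign_off(): hands the job in; it is judged then, once.
The state is a dict: "clock": time; "joints": joint angles; "qd": joint speeds; "effort": joint torques, N m; "eef_pos": TCP position; "eef_rot": TCP orientation; "wrist_force": force on the tool from outside, world axes, zero at the start; "moment": the same for the moment, N m; "finger_gap": finger opening in mm; "finger_force": force on a finger pad.
Only numpy, scipy, OpenCV 4.12 (cv2) and the standard library are available. Lean on these libraries where they do the work, as an engineer would, in place of code of your own. Each camera call takes 0.05 s, during which the arm holds its last target. There are 200 camera calls.

### The job

The square white brush-water pot is empty and stands mouth up half under the front edge of the paint rack. Turn it over and leave it standing mouth down, flat on the cork mat, so that it can drain. Do not move the other things on the desk: the little stone doorway, the loose dropper bottle and the jar.

Things in the scene. Friction and masses are not known exactly. Their poses are not given: they have to be found in the camera images.
- pot: Loose square pot of white plastic, open at one end: outside 52 x 52 mm, 75 mm tall, flat straight sides, walls and floor 3 mm, about 0.09 kg. Origin: centre of the outside of its closed bottom. z runs from bottom to mouth (points down once the pot is turned over); x and y are square to its sides. It lies steadily on any side.
- pot_mouth (a point): Centre of the pot's open mouth, in the plane of the rim, 75 mm from the bottom along the pot's z.
- mat: Square cork mat fixed to the desk, 130 x 130 mm, 4 mm thick. Origin: centre of its underside, on the desk; z up, x and y square to its edges.
- rack: Fixed plywood rack: board 260 mm wide (y) and 150 deep (x, 0 at front edge to 150 at back), underside 155 mm above the desk, top 167, on 12 mm square legs at x = 12 and 138, y = +-122; paint bottles on it reach 242 mm high. Origin: on the desk below the middle of the front edge; x points to the back, to the robot's right and back, so the front faces the mat. The pot starts half under this edge.
- arch: Loose miniature stone doorway with a brown door, 80 mm wide (y), 40 mm deep (x), 84 mm tall; origin at the centre of its underside. Leave alone.
- dropper: Loose grey dropper bottle with a red cap, 25 mm diameter, 75 mm tall; origin at the centre of its underside. Leave alone.
- jar: Loose small glass jar with a white cap, 40 mm diameter, 45 mm tall, under the rack behind the pot; origin at the centre of its underside. Leave alone.
There are look-alikes about, which are no part of the job. What is shaped like the pot but pink or red is not meant. Of the things like the mat, leave any that is black; of the rest the smaller one is meant.

How it is judged (in metres and radians):
At the end, for the whole second after the job is handed in: The pot stands mouth down (its axis within 0.1 rad of straight upside down), its rim resting on the cork mat (within 5 mm of the mat's top), its centre within 50 mm of the mat's centre along each of the mat's sides, released and at rest (angle between pot's own z axis and vertical above 3.04 rad and height (world z) of pot_mouth between 0 and 0.009 m and x of pot in the frame of mat between -0.05 and 0.05 m and y of pot in the frame of mat between -0.05 and 0.05 m and linear speed of pot below 0.01 m/s and angular speed of pot below 0.1 rad/s); the robot touches nothing.
It fails at once if the stone doorway is moved by more than 30 mm or tipped over (distance of arch from where it was at the start of the episode above 0.03 m or angle between arch's own z axis and vertical above 0.6 rad).
It fails at once if the loose dropper bottle is moved by more than 30 mm or tipped over (distance of dropper from where it was at the start of the episode above 0.03 m or angle between dropper's own z axis and vertical above 0.6 rad).
It fails at once if the jar is moved by more than 30 mm or tipped over (distance of jar from where it was at the start of the episode above 0.03 m or angle between jar's own z axis and vertical above 0.6 rad).
It also fails if it takes over 64 s, if anything falls off the work surface, if the arm or the gripper's body presses on something with over 40 N, if the wrist force passes 120 N, or if a joint passes its speed limit or range.

## Working session

There is one attempt and no reset: what is moved stays moved. The work goes in short steps, Python scripts to look and compute and a tool call to move; the robot and the scene stay as the last step left them, time stands still between calls to the robot, and variables do not carry over. Pictures are saved under pics/ and viewed, at most 12 in all, crops included, and the job is handed in when it is done.

Besides the shell and the picture viewer there is one more tool, called after "Emit:" by a JSON object that holds its "method" and its "body", one argument or row to a line. jog_arm: Moves the arm, as the interface text tells. Its arguments: {"type":"object","properties":{"plan":{"type":"array"},"claw":{"type":"number"},"force":{"type":"number"}},"required":["plan"]}

```bash
mkdir -p pics
cat > h.py <<'E'
import numpy as np, cv2
from cell import manip, camera, get_calibration
def cloud(name):
    c=get_calibration(name); p,d=camera(name)
    v,u=np.mgrid[0:400,0:640]
    A=np.array(c["attitude"],float); 
    r=np.stack([(u-c["cx"])/c["fx"],(v-c["cy"])/c["fy"],np.ones_like(u,float)],-1)*d[...,None]
    if A.shape!=(3,3):
        from scipy.spatial.transform import Rotation as R
        A=R.from_euler('xyz',A).as_matrix()
    return p,d,r@A.T+np.array(c["origin"])
E
python3 - <<'E'
from h import *
for n in("scene","top"):
    print(get_calibration(n)); p,d,X=cloud(n); np.savez(n+".npz",p=p,d=d,X=X)
    cv2.imwrite(f"pics/{n}.png",p[...,::-1])
print(manip.read_state())
E
```

```text
{'fx': 375.75090640123614, 'fy': 375.75090640123614, 'cx': 319.4146943799558, 'cy': 193.62355975540348, 'origin': array([1193.33814156, -146.4939995 ,  573.7516073 ]), 'attitude': array([-2.1877242 ,  0.0101206 ,  1.39594194])}
{'fx': 374.70370065430757, 'fy': 374.70370065430757, 'cx': 319.51400070197667, 'cy': 202.35623071404964, 'origin': array([ 394.76392842,   -5.67977333, 1147.89021675]), 'attitude': array([-3.05798614e+00, -3.32681846e-05, -1.55818908e+00])}
{'clock': 0.1, 'joints': array([ 1.21238970e+00,  3.00404070e-01,  1.52151840e+00,  3.91742315e-05,
        1.32069719e+00, -6.66201867e-02]), 'qd': array([ 1.81500418e-03, -1.68344359e-03, -1.12288159e-03, -2.72803098e-05,
        4.98221397e-04, -1.60801039e-04]), 'effort': array([ 3.28692076e-04, -5.32642436e+01, -3.53285801e+01,  7.08524091e-02,
        2.36697088e-02, -5.27292684e-05]), 'eef_pos': array([158.13620412, 526.53137456, 204.94961475]), 'eef_rot': array([-3.14057045e+00, -1.06229944e-04,  2.84979645e+00]), 'wrist_force': array([-0.87150055,  0.80409515,  0.33597956]), 'moment': array([-0.02479036, -0.01932809,  0.01749588]), 'finger_force': 0.0, 'finger_gap': 94.09635850152704}
```

View pics/scene.png

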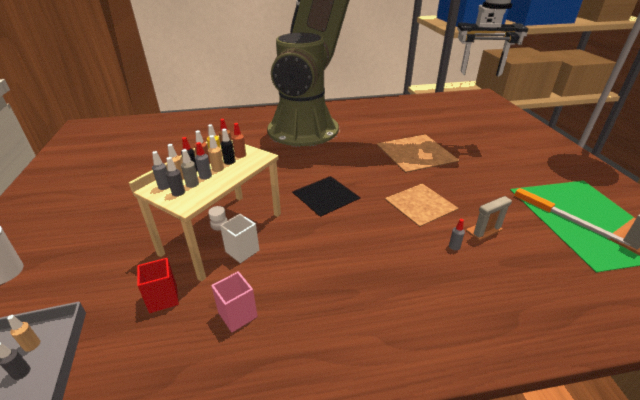

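View pics/top.png

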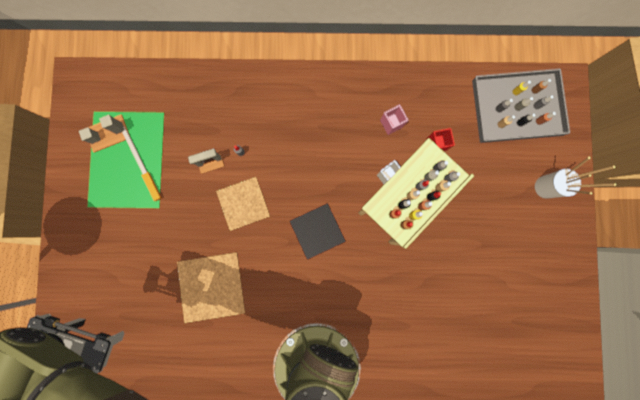

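The scene view shows these candidates:
- **Pots:** white pot at (240,238), half under the rack front. Pink at (235,300) and red at (158,285) are decoys.
- **Mats:** small cork at (421,203) is the target, top view (243,204). Larger cork at (417,152) and black at (325,195) are decoys.
- **To leave alone:** arch at (491,217), dropper at (456,235), jar at (217,217).

In the top view the white rim is at (390,172), beside the rack edge.

Run:
```python
from h import *
S=np.load("scene.npz");T=np.load("top.npz")
def box(m,X,n):
    P=X[m].astype(np.float32); r=cv2.minAreaRect(P[:,:2]); print(n,len(P),[np.round(q,1) for q in r],'corners',np.round(cv2.boxPoints(r)).tolist(),'z',np.round(np.percentile(P[:,2],[2,50,98])))
def roi(a,u0,u1,v0,v1):
    m=np.zeros((400,640),bool);m[v0:v1,u0:u1]=1;return m
def hsv(p): h=cv2.cvtColor(p,cv2.COLOR_RGB2HSV).astype(int);return h[...,0],h[...,1],h[...,2]
X=T["X"];h,s,v=hsv(T["p"]);Z=X[...,2]
def big(m):
    m=cv2.morphologyEx(m.astype(np.uint8),cv2.MORPH_OPEN,np.ones((2,2)));n,l,st,c=cv2.connectedComponentsWithStats(m);k=1+np.argmax(st[1:,4]);return l==k
box(big(roi(T,205,285,170,240)&(v>150)&(s<170)&(Z<15)),X,'mat small top')
box(big(roi(T,165,255,245,330)&(v>130)&(s<170)&(Z<15)),X,'mat big top')
box(big(roi(T,360,480,130,250)&(abs(Z-167)<6)),X,'rack board top')
box(big(roi(T,370,410,150,190)&(abs(Z-75)<8)),X,'pot rim top')
box(big(roi(T,185,228,140,175)&(Z>60)),X,'arch top')
box(big(roi(T,230,250,140,160)&(Z>40)),X,'dropper top')
X=S["X"];h,s,v=hsv(S["p"]);Z=X[...,2]
box(big(roi(S,215,265,210,265)&(s<60)&(v>110)&(Z>68)&(Z<82)),X,'pot rim scene')
box(big(roi(S,215,265,210,265)&(s<60)&(v>110)&(Z>5)),X,'pot all scene')
box(big(roi(S,205,228,203,232)&(s<60)&(v>90)&(Z>5)),X,'jar scene')
box(big(roi(S,380,465,180,225)&(v>150)&(s<170)&(Z<15)),X,'mat small scene')
box(big(roi(S,470,512,195,240)&(Z>60)),X,'arch scene')
box(big(roi(S,446,467,215,252)&(Z>15)),X,'dropper scene')
box(big(roi(S,130,285,140,210)&(abs(Z-167)<6)),X,'rack scene')
c=cv2.resize(S["p"][190:290,180:300],None,fx=5,fy=5,interpolation=2);cv2.imwrite("pics/c1.png",c[...,::-1])
```

```text
Traceback (most recent call last):
cv2.error: OpenCV(4.12.0) /io/opencv/modules/imgproc/src/convhull.cpp:143: error: (-215:Assertion failed) total >= 0 && (depth == CV_32F || depth == CV_32S) in function 'convexHull'
```

```bash
cat > m.py <<'E'
from h import *
def box(m,X,n):
    P=X[m].astype(np.float32); r=cv2.minAreaRect(np.ascontiguousarray(P[:,:2])); print(n,len(P),[np.round(q,1) for q in r],'corners',np.round(cv2.boxPoints(r)).tolist(),'z',np.round(np.percentile(P[:,2],[2,50,98])))
def roi(u0,u1,v0,v1):
    m=np.zeros((400,640),bool);m[v0:v1,u0:u1]=1;return m
def hsv(p): h=cv2.cvtColor(p,cv2.COLOR_RGB2HSV).astype(int);return h[...,0],h[...,1],h[...,2]
def big(m):
    m=cv2.morphologyEx(m.astype(np.uint8),cv2.MORPH_OPEN,np.ones((2,2)));n,l,st,c=cv2.connectedComponentsWithStats(m);k=1+np.argmax(st[1:,4]);return l==k
E
python3 - <<'E'
from m import *
S=np.load("scene.npz");T=np.load("top.npz")
def go(A,L):
    X=A["X"];h,s,v=hsv(A["p"]);Z=X[...,2]
    for n,r,f in L:
        m=roi(*r)&f(s,v,Z)
        if m.sum()<8: print(n,'few');continue
        box(big(m),X,n)
mat=lambda s,v,Z:(v>150)&(s<170)&(Z<15)
go(T,[('mat small',(205,285,170,240),mat),('mat big',(165,255,245,330),mat),('rack',(360,480,130,250),lambda s,v,Z:abs(Z-167)<6),
('pot rim',(370,410,150,190),lambda s,v,Z:abs(Z-75)<8),('arch',(185,228,140,175),lambda s,v,Z:Z>60),('dropper',(230,250,140,160),lambda s,v,Z:Z>40)])
w=lambda s,v,Z:(s<70)&(v>90)&(Z>5)
go(S,[('pot rim s',(215,265,210,265),lambda s,v,Z:w(s,v,Z)&(Z>68)&(Z<82)),('pot all',(215,265,210,265),w),('jar',(205,228,203,232),w),('mat s',(380,465,180,225),mat),
('arch',(470,512,195,240),lambda s,v,Z:Z>60),('dropper',(446,467,215,252),lambda s,v,Z:Z>15),('rack',(130,285,140,210),lambda s,v,Z:abs(Z-167)<6)])
c=cv2.resize(S["p"][190:290,180:300],None,fx=5,fy=5,interpolation=2);cv2.imwrite("pics/c1.png",c[...,::-1])
E
```

```text
mat small 4828 [array([480.3, 171.5]), array([213.8, 351.7]), np.float64(0.9)] corners [[371.0, 346.0], [376.0, -6.0], [590.0, -3.0], [585.0, 349.0]] z [-5.  1.  7.]
mat big 5491 [array([237.9, 220.4]), array([271. , 479.1]), np.float64(5.3)] corners [[81.0, 447.0], [125.0, -31.0], [395.0, -6.0], [351.0, 471.0]] z [-4.  4.  9.]
rack 3985 [array([ 465. , -210.7]), array([164.3, 401.1]), np.float64(41.2)] corners [[271.0, -114.0], [535.0, -416.0], [659.0, -307.0], [395.0, -6.0]] z [163. 167. 212.]
pot rim 7 [array([ 573.2, -195.1]), array([ 7.7, 21.1]), np.float64(26.8)] corners [[565.0, -187.0], [575.0, -206.0], [581.0, -203.0], [572.0, -184.0]] z [ 8. 75. 76.]
arch 233 [array([532.5, 178.9]), array([454.8,  72.4]), np.float64(62.3)] corners [[395.0, -6.0], [459.0, -39.0], [670.0, 363.0], [606.0, 397.0]] z [30. 81. 88.]
dropper 58 [array([641.6, 238.7]), array([13.7, 23. ]), np.float64(61.8)] corners [[628.0, 238.0], [648.0, 227.0], [655.0, 239.0], [635.0, 250.0]] z [26. 47. 72.]
pot rim s 251 [array([ 845.7, -199.3]), array([699.7,  71. ]), np.float64(2.9)] corners [[495.0, -181.0], 
[... 389 characters left out ...]
.0]] z [ 1. 43. 76.]
mat s 1630 [array([778.9,  33.2]), array([175.2, 886.4]), np.float64(55.4)] corners [[364.0, 213.0], [1094.0, -291.0], [1193.0, -146.0], [464.0, 357.0]] z [0. 4. 6.]
arch 385 [array([839.5, 139. ]), array([ 54.1, 907.7]), np.float64(47.7)] corners [[486.0, 425.0], [1157.0, -187.0], [1193.0, -146.0], [522.0, 465.0]] z [-0. 80. 85.]
dropper 250 [array([877.8,  74.6]), array([ 24.2, 770.2]), np.float64(53.2)] corners [[562.0, 296.0], [1179.0, -166.0], [1193.0, -146.0], [577.0, 315.0]] z [-1. 38. 74.]
rack 3327 [array([ 677.5, -263.9]), array([ 279.6, 1020.5]), np.float64(87.5)] corners [[162.0, -381.0], [1181.0, -426.0], [1193.0, -146.0], [174.0, -102.0]] z [159. 167. 169.]
```

View pics/c1.png

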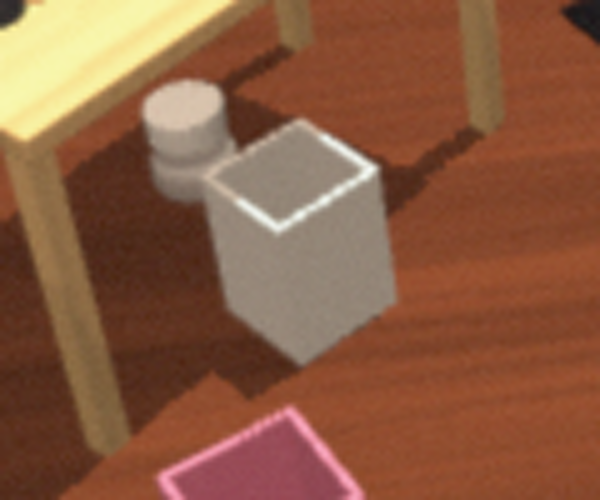

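The crop confirms the white pot. Its rim corners are at crop (300,120), (378,168), (278,232), (208,180), its mouth is up, and the jar stands behind it. The depth has dropouts, so I'll cast rays onto known planes instead.

```bash
cat >> h.py <<'E'
from scipy.spatial.transform import Rotation as R
def cast(name,uv,z):
    c=get_calibration(name);uv=np.atleast_2d(uv).astype(float)
    r=np.c_[(uv[:,0]-c["cx"])/c["fx"],(uv[:,1]-c["cy"])/c["fy"],np.ones(len(uv))]@R.from_euler('xyz',c["attitude"]).as_matrix().T
    return np.array(c["origin"])+r*((z-c["origin"][2])/r[:,2])[:,None]
E
python3 - <<'E'
from m import *
S=np.load("scene.npz");T=np.load("top.npz")
c=np.array([[300,120],[378,168],[278,232],[208,180]])/5+[180-.4,190-.4]
P=cast("scene",c,75)[:,:2];print('pot',P.round(1).tolist(),P.mean(0),np.linalg.norm(P-np.roll(P,-1,0),axis=1),[np.degrees(np.arctan2(*(b-a)[::-1])).round(1) for a,b in zip(P,np.roll(P,-1,0))])
b=cast("scene",np.array([[303,364],[395,300],[230,300]])/5+[179.6,189.6],0)[:,:2];print('base',b.round(1).tolist())
def rect(name,A,r,z,f):
    h,s,v=hsv(A["p"]);X=A["X"]
    ok=(A["d"]>0)
    m=big(roi(*r)&f(h,s,v,X[...,2],ok));vv,uu=np.nonzero(m);Q=cast(name,np.c_[uu,vv],z)[:,:2].astype(np.float32)
    q=cv2.minAreaRect(np.ascontiguousarray(Q));print(name,[np.round(k,1) for k in q],len(Q),np.round(cv2.boxPoints(q)).tolist())
cork=lambda h,s,v,Z,ok:(v>150)&(s<170)&(h>8)
rect("top",T,(205,285,170,240),4,cork);rect("scene",S,(380,465,180,225),4,cork)
rk=lambda h,s,v,Z,ok:ok&(abs(Z-167)<5)
rect("top",T,(355,480,130,250),167,rk)
rect("scene",S,(120,285,140,212),167,rk)
rect("top",T,(185,225,140,166),84,lambda h,s,v,Z,ok:ok&(Z>65))
rect("scene",S,(446,467,215,252),40,lambda h,s,v,Z,ok:ok&(Z>20)&(Z<80))
rect("scene",S,(205,228,203,218),45,lambda h,s,v,Z,ok:ok&(s<70)&(v>90)&(abs(Z-45)<5))
print(cast("top",[[390,172]],75))
E
```

```text
pot [[540.7, -209.9], [579.2, -178.2], [611.8, -218.8], [573.9, -247.4]] [ 576.40287688 -213.55984567] [49.95346474 52.04984593 47.44307984 50.10204075] [np.float64(39.5), np.float64(-51.3), np.float64(-142.9), np.float64(131.6)]
base [[610.7, -218.7], [579.0, -178.9], [565.7, -250.1]]
top [array([478.9, 222.9]), array([211.8, 245.3]), np.float64(0.7)] 4846 [[371.0, 344.0], [375.0, 99.0], [586.0, 102.0], [583.0, 347.0]]
scene [array([492.4, 233.3]), array([133. , 131.7]), np.float64(20.6)] 1641 [[407.0, 272.0], [453.0, 148.0], [578.0, 195.0], [531.0, 318.0]]
top [array([ 505.7, -259.1]), array([145.4, 259.7]), np.float64(46.8)] 3950 [[361.0, -223.0], [551.0, -401.0], [650.0, -295.0], [461.0, -117.0]]
scene [array([ 516.4, -255.3]), array([157.6, 261.6]), np.float64(46.4)] 3280 [[367.0, -222.0], [557.0, -403.0], [665.0, -289.0], [476.0, -108.0]]
top [array([610.3, 332. ]), array([24. , 80.6]), np.float64(18.6)] 227 [[586.0, 366.0], [612.0, 290.0], [635.0, 298.0], [609.0, 374.0]]
scene [array([644.8, 249.2]), array([24. , 84.8]), np.float64(53.1)] 226 [[604.0, 265.0], [672.0, 214.0], [686.0, 233.0], [618.0, 284.0]]
scene [array([ 487.5, -263.9]), array([36.2, 33.2]), np.float64(79.3)] 137 [[468.0, -279.0], [500.0, -285.0], [507.0, -249.0], [475.0, -243.0]]
[[ 575.36011076 -207.3706321    75.        ]]
```

```bash
cat >> h.py <<'E'
def goal(pos,heading,tilt,ysign=1,base=None):
    """tool heading (deg), tilt from straight down (deg); prints shift(m), rotvec(deg) from state (or base)"""
    s=manip.read_state(); p0,R0=(s["eef_pos"],R.from_euler('xyz',s["eef_rot"])) if base is None else base
    a,b=np.radians([heading,tilt]);z=np.array([np.sin(b)*np.cos(a),np.sin(b)*np.sin(a),-np.cos(b)])
    y=ysign*np.array([-np.sin(a),np.cos(a),0]);M=R.from_matrix(np.c_[np.cross(y,z),y,z])
    print('shift',((np.array(pos)-p0)/1000).round(4).tolist(),'turn',np.degrees((M*R0.inv()).as_rotvec()).round(2).tolist())
    return np.array(pos,float),M
def st():
    s=manip.read_state();print(s['clock'],'q',np.degrees(s["joints"]).round(0),'pos',s["eef_pos"].round(1),'gap',round(s["finger_gap"],1),'F',s["wrist_force"].round(1))
E
python3 - <<'E'
from m import *
T=np.load("top.npz");h,s,v=hsv(T["p"])
for n,r,f in (('pink',(375,415,100,135),(s>60)&(v>120)&((h>160)|(h<3))),('red',(425,460,122,152),(s>180)&(v>90)&((h>170)|(h<4)))):
    vv,uu=np.nonzero(big(roi(*r)&f));Q=cast("top",np.c_[uu,vv],60)[:,:2].astype(np.float32);print(n,cv2.minAreaRect(Q))
b=goal((640,-100,300),-141,0); goal((640,-100,300),-141,0,-1)
goal((643,-159,140),-141,45,1,b)
E
```

```text
pink ((731.9371948242188, -224.66375732421875), (60.44294357299805, 74.48204040527344), 29.163484573364258)
red ((672.9196166992188, -366.39031982421875), (58.601295471191406, 64.42311096191406), 12.188443183898926)
shift [0.4819, -0.6265, 0.0951] turn [0.01, -0.07, -124.28]
shift [0.4819, -0.6265, 0.0951] turn [0.06, 0.01, 55.72]
shift [0.003, -0.059, -0.16] turn [-28.32, 34.97, 0.0]
```

Emit:
{"method": "jog_arm", "body": {
  "plan": [0.1, -0.1, 0.095, 0, 0, -20, 0.482, -0.626, 0.095, 0, 0, -124, 0.482, -0.626, 0.095, 0, 0, -124, 0.482, -0.626, 0.095, 0, 0, -124, 0.482, -0.626, 0.095, 0, 0, -124, 0.482, -0.626, 0.095, 0, 0, -124, 0.482, -0.626, 0.095, 0, 0, -124, 0.482, -0.626, 0.095, 0, 0, -124, 0.482, -0.626, 0.095, 0, 0, -124, 0.482, -0.626, 0.095, 0, 0, -124, 0.482, -0.626, 0.095, 0, 0, -124, 0.482, -0.626, 0.095, 0, 0, -124, 0.482, -0.626, 0.095, 0, 0, -124, 0.482, -0.626, 0.095, 0, 0, -124, 0.482, -0.626, 0.095, 0, 0, -124, 0.482, -0.626, 0.095, 0, 0, -124, 0.482, -0.626, 0.095, 0, 0, -124, 0.482, -0.626, 0.095, 0, 0, -124, 0.482, -0.626, 0.095, 0, 0, -124, 0.482, -0.626, 0.095, 0, 0, -124],
  "claw": 0.094
}}

```text
clock: 2.1
eef_pos: [639.8, -98.0, 301.1]
eef_rot: [3.141, -0.0, 0.687]
wrist_force: [0.6, 0.4, 1.7]
finger_gap: 93.9
finger_force: 0.0
```

Run:
```python
from h import *
st();print(manip.read_state()["eef_rot"]); goal((643,-155,145),-141,40)
```

```text
2.1 q [-12.  28.  60.   0.  92.  39.] pos [639.8 -98.  301.1] gap 93.9 F [0.6 0.4 1.7]
[ 3.14118180e+00 -4.89758353e-04  6.87001138e-01]
shift [0.0032, -0.057, -0.1561] turn [-25.27, 31.04, -0.36]
```

Emit:
{"method": "jog_arm", "body": {
  "plan": [0.02, -0.03, 0, -10, 12, 0, 0.03, -0.04, 0, -25.3, 31, 0, 0.03, -0.05, 0, -25.3, 31, 0, 0.03, -0.06, -0.02, -25.3, 31, 0, 0.02, -0.065, -0.05, -25.3, 31, 0, 0.01, -0.067, -0.1, -25.3, 31, 0, -0.002, -0.068, -0.13, -25.3, 31, 0, -0.007, -0.069, -0.165, -25.3, 31, 0, -0.007, -0.069, -0.165, -25.3, 31, 0, -0.007, -0.069, -0.165, -25.3, 31, 0, -0.007, -0.069, -0.165, -25.3, 31, 0]
}}

```text
clock: 3.2
eef_pos: [634.3, -168.0, 138.2]
eef_rot: [3.139, 0.696, 0.684]
wrist_force: [-0.0, 0.3, 0.3]
finger_gap: 94.0
finger_force: 0.0
```

Run:
```python
from h import *
st();goal((572.5,-215.7,42.4),-141,40)
c=get_calibration("wrist");p,d=camera("wrist");np.savez("w1.npz",p=p,d=d);print(c)
cv2.imwrite("pics/w1.png",p[...,::-1])
```

```text
3.2 q [ -7.  53.  48. -29. 106.  43.] pos [ 634.3 -168.   138.2] gap 94.0 F [-0.   0.3  0.3]
shift [-0.0618, -0.0477, -0.0958] turn [0.01, 0.18, -0.3]
{'fx': 309.70691628693146, 'fy': 309.70691628693146, 'cx': 320.68473322138783, 'cy': 199.96738048764485, 'origin': array([766.86325585, -60.91673414, 228.30762538]), 'attitude': array([ 2.19048225e+00, -2.12240408e-03, -8.85346395e-01])}
```

View pics/w1.png

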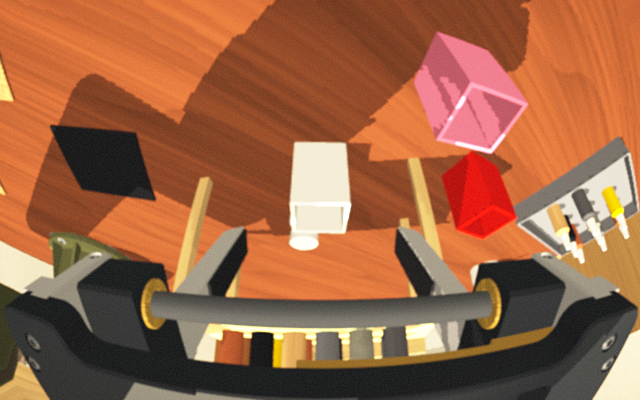

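The wrist view shows the white pot at (320,188), centred between the open fingers at about x 240 and 400 and square to them. The jar is behind it at (304,241), and the pink pot is clear at (470,95).

Emit:
{"method": "jog_arm", "body": {
  "plan": [-0.015, -0.012, -0.024, 0, 0, 0, -0.03, -0.024, -0.048, 0, 0, 0, -0.046, -0.036, -0.072, 0, 0, 0, -0.062, -0.048, -0.096, 0, 0, 0, -0.062, -0.048, -0.096, 0, 0, 0, -0.062, -0.048, -0.096, 0, 0, 0]
}}

```text
clock: 3.85
eef_pos: [572.3, -216.3, 41.2]
eef_rot: [3.14, 0.697, 0.684]
wrist_force: [0.0, 0.0, 1.1]
finger_gap: 94.0
finger_force: 0.0
```

Emit:
{"method": "jog_arm", "body": {
  "plan": [0, 0, 0, 0, 0, 0, 0, 0, 0, 0, 0, 0, 0, 0, 0, 0, 0, 0, 0, 0, 0, 0, 0, 0, 0, 0, 0, 0, 0, 0, 0, 0, 0, 0, 0, 0, 0, 0, 0, 0, 0, 0, 0, 0, 0, 0, 0, 0],
  "claw": 0.04,
  "force": 20
}}

```text
clock: 4.65
eef_pos: [571.3, -216.3, 39.5]
eef_rot: [-3.141, 0.698, 0.686]
wrist_force: [0.4, -0.0, 0.4]
finger_gap: 52.1
finger_force: 20.0
```

Run:
```python
from h import *
st();print(manip.read_state()["eef_rot"],manip.read_state()["finger_force"])
```

```text
4.65 q [-11.  52.  65. -30.  91.  46.] pos [ 571.3 -216.3   39.5] gap 52.1 F [ 0.4 -0.   0.4]
[-3.1408261   0.69821594  0.68584463] 19.990713904844597
```

Run:
```python
from h import *
s=manip.read_state();b=(s["eef_pos"]+[130,150,190],R.from_euler('xyz',s["eef_rot"]))
b=goal((600,20,300),-178,40,1); print(b[1].as_matrix()[:,2])
```

```text
shift [0.0287, 0.2363, 0.2605] turn [-0.03, -0.02, -37.27]
[-0.64239604 -0.02243296 -0.76604444]
```

Emit:
{"method": "jog_arm", "body": {
  "plan": [0.006, 0.005, 0.012, 0, 0, 0, 0.02, 0.016, 0.035, 0, 0, 0, 0.035, 0.028, 0.06, 0, 0, 0, 0.055, 0.044, 0.09, 0, 0, 0, 0.075, 0.06, 0.115, 0, 0, 0, 0.09, 0.085, 0.15, 0, 0, 0, 0.09, 0.11, 0.185, 0, 0, -5, 0.08, 0.14, 0.21, 0, 0, -12, 0.06, 0.18, 0.23, 0, 0, -20, 0.04, 0.21, 0.25, 0, 0, -28, 0.03, 0.236, 0.26, 0, 0, -37, 0.03, 0.236, 0.26, 0, 0, -37, 0.03, 0.236, 0.26, 0, 0, -37, 0.03, 0.236, 0.26, 0, 0, -37]
}}

```text
clock: 6.05
eef_pos: [601.5, 18.9, 298.4]
eef_rot: [-3.14, 0.7, 0.045]
wrist_force: [-0.4, -1.3, -1.5]
finger_gap: 52.2
finger_force: 20.0
```

Run:
```python
from h import *
st();s=manip.read_state();M=R.from_euler('xyz',s["eef_rot"]);t=M.as_matrix()[:,2]
for k in(60,120,180):print((-k*t).round(1).tolist())
# direct final pose: hover above lay spot, tilt 50 rolled
goal((560,20,80),-178,50,-1)
p,d=camera("scene");cv2.imwrite("pics/s2.png",p[80:340,100:500,::-1])
```

```text
6.05 q [ -1.  50.  33.  -3. 137.  85.] pos [601.5  18.9 298.4] gap 52.2 F [-0.4 -1.3 -1.5]
[38.6, 1.6, 45.9]
[77.2, 3.2, 91.8]
[115.8, 4.8, 137.7]
shift [-0.0415, 0.0011, -0.2184] turn [126.99, 4.88, 126.9]
```

View pics/s2.png

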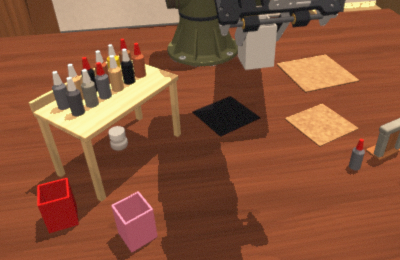

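The pot is held upright at crop (257,45) and the jar and rack haven't moved. Next I'll roll it and tilt it onto its side over the clear desk.

Emit:
{"method": "jog_arm", "body": {
  "plan": [0, 0, 0, 38.6, 1.6, 45.9, 0, 0, 0, 38.6, 1.6, 45.9, 0, 0, 0, 38.6, 1.6, 45.9, 0, 0, 0, 38.6, 1.6, 45.9, 0, 0, 0, 38.6, 1.6, 45.9, 0, 0, 0, 38.6, 1.6, 45.9, 0, 0, 0, 77.2, 3.2, 91.8, 0, 0, 0, 77.2, 3.2, 91.8, 0, 0, 0, 77.2, 3.2, 91.8, 0, 0, 0, 77.2, 3.2, 91.8, 0, 0, 0, 77.2, 3.2, 91.8, 0, 0, 0, 77.2, 3.2, 91.8, 0, 0, 0, 77.2, 3.2, 91.8, -0.02, 0, -0.05, 127, 4.9, 126.9, -0.02, 0, -0.05, 127, 4.9, 126.9, -0.02, 0, -0.05, 127, 4.9, 126.9, -0.02, 0, -0.05, 127, 4.9, 126.9, -0.04, 0, -0.1, 127, 4.9, 126.9, -0.04, 0, -0.14, 127, 4.9, 126.9, -0.04, 0, -0.18, 127, 4.9, 126.9]
}}

```text
clock: 8.1
eef_pos: [560.6, 19.1, 117.1]
eef_rot: [-2.986, -0.846, 2.96]
wrist_force: [1.0, 0.8, -0.7]
finger_gap: 51.9
finger_force: 20.0
```

Emit:
{"method": "jog_arm", "body": {
  "plan": [0, 0, 0, 0, 0, 0, 0, 0, 0, 0, 0, 0, 0, 0, 0, 0, 0, 0]
}}

```text
clock: 8.4
eef_pos: [562.2, 19.5, 121.9]
eef_rot: [-2.977, -0.838, 2.944]
wrist_force: [-0.4, 0.9, 0.1]
finger_gap: 52.1
finger_force: 20.0
```

Run:
```python
from m import *
st();goal((560,20,24),-178,50,-1)
p,d,X=cloud("scene");cv2.imwrite("pics/s3.png",cv2.resize(p[80:280,220:460],None,fx=2,fy=2)[...,::-1])
```

```text
8.4 q [ -1.  55.  51.  -2. 122. -84.] pos [562.2  19.5 121.9] gap 52.1 F [-0.4  0.9  0.1]
shift [-0.0022, 0.0005, -0.0979] turn [6.35, 1.5, 6.15]
```

View pics/s3.png

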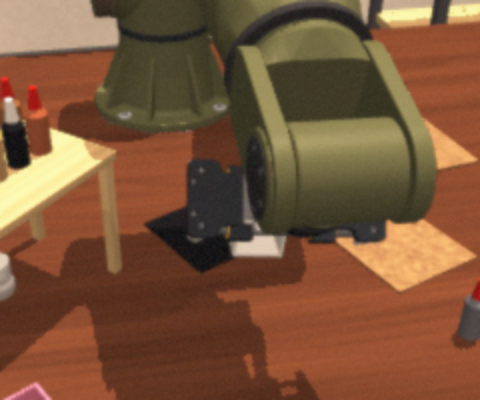

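The pot at crop (258,240) is mostly hidden by the wrist, and the mats and dropper are clear. I'll finish the turn and lower.

Emit:
{"method": "jog_arm", "body": {
  "plan": [-0.002, 0, -0.03, 6.4, 1.5, 6.2, -0.002, 0, -0.05, 6.4, 1.5, 6.2, -0.002, 0, -0.07, 6.4, 1.5, 6.2, -0.002, 0, -0.085, 6.4, 1.5, 6.2, -0.002, 0, -0.09, 6.4, 1.5, 6.2, -0.002, 0, -0.094, 6.4, 1.5, 6.2, -0.002, 0, -0.096, 6.4, 1.5, 6.2, -0.002, 0, -0.096, 6.4, 1.5, 6.2, -0.002, 0, -0.096, 6.4, 1.5, 6.2]
}}

```text
clock: 9.35
eef_pos: [559.5, 19.7, 24.0]
eef_rot: [3.137, -0.876, -3.1]
wrist_force: [0.2, -0.2, -1.2]
finger_gap: 52.2
finger_force: 20.0
```

Run:
```python
from h import *
st();goal((560,20,20),-178,50,-1)
```

```text
9.35 q [ -1.  62.  52.  -2. 116. -93.] pos [559.5  19.7  24. ] gap 52.2 F [ 0.2 -0.2 -1.2]
shift [0.0005, 0.0003, -0.004] turn [-0.16, -0.2, -0.17]
```

Lower gently until it touches the desk.

Emit:
{"method": "jog_arm", "body": {
  "plan": [0, 0, -0.001, 0, 0, 0, 0, 0, -0.002, 0, 0, 0, 0, 0, -0.003, 0, 0, 0, 0, 0, -0.004, 0, 0, 0, 0, 0, -0.004, 0, 0, 0]
}}

```text
clock: 9.85
eef_pos: [559.3, 19.7, 21.3]
eef_rot: [3.137, -0.878, -3.1]
wrist_force: [-2.2, -0.6, 12.7]
finger_gap: 51.5
finger_force: 20.0
```

Emit:
{"method": "jog_arm", "body": {
  "plan": [0, 0, 0.001, 0, 0, 0, 0, 0, 0.001, 0, 0, 0, 0, 0, 0.001, 0, 0, 0, 0, 0, 0.001, 0, 0, 0, 0, 0, 0.001, 0, 0, 0, 0, 0, 0.001, 0, 0, 0, 0.015, 0, 0.013, 0, 0, 0, 0.038, 0.001, 0.033, 0, 0, 0, 0.061, 0.002, 0.055, 0, 0, 0, 0.08, 0.003, 0.09, 0, 0, 0, 0.08, 0.003, 0.13, 0, 0, 0, 0.08, 0.003, 0.18, 0, 0, 0, 0.06, 0.003, 0.23, 0, 0, 0, 0.04, 0.003, 0.28, 0, 0, 0, 0.04, 0.003, 0.28, 0, 0, 0, 0.04, 0.003, 0.28, 0, 0, 0],
  "claw": 0.094
}}

```text
clock: 11.45
eef_pos: [599.1, 22.8, 301.5]
eef_rot: [3.137, -0.873, -3.1]
wrist_force: [-0.2, 0.4, -0.3]
finger_gap: 93.9
finger_force: 0.0
```

Run:
```python
from m import *
st()
p,d,X=cloud("top");np.savez("top4.npz",p=p,d=d,X=X)
cv2.imwrite("pics/t4.png",cv2.resize(p[120:270,200:400],None,fx=3,fy=3)[...,::-1])
goal((420,14,280),2,0,1);goal((420,14,280),2,0,-1)
```

```text
11.45 q [ -0.  57.  24.  -4. 148. -95.] pos [599.1  22.8 301.5] gap 93.9 F [-0.2  0.4 -0.3]
shift [-0.1793, -0.0087, -0.0192] turn [1.67, -50.21, -0.25]
shift [-0.1793, -0.0087, -0.0192] turn [76.26, 2.53, 162.76]
```

View pics/t4.png

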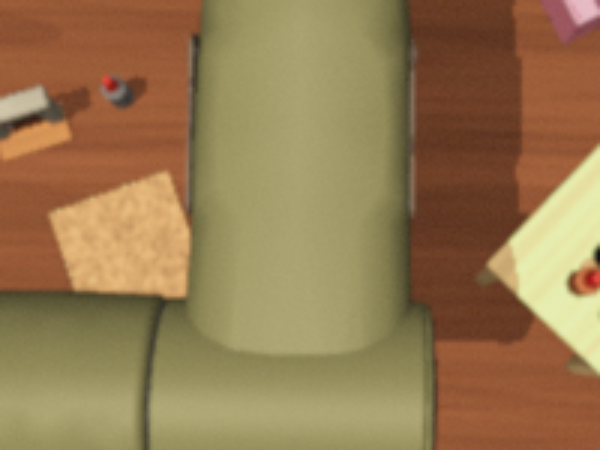

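The arm hides the pot in this view; the mat at crop (120,235), arch and dropper haven't moved. I'll swing the tool to the outward-pointing pre-grasp and look from there.

Emit:
{"method": "jog_arm", "body": {
  "plan": [-0.05, -0.002, 0.02, 1.7, -50, 0, -0.1, -0.004, 0.03, 1.7, -50, 0, -0.14, -0.006, 0.03, 1.7, -50, 0, -0.18, -0.008, 0.03, 1.7, -50, 0, -0.18, -0.008, 0, 1.7, -50, 0, -0.18, -0.008, 0, 1.7, -50, 0, -0.18, -0.008, -0.02, 3, -95, 0, -0.18, -0.008, -0.02, 3, -95, 0, -0.18, -0.008, -0.02, 3, -95, 0, -0.18, -0.008, -0.02, 3, -95, 0, -0.18, -0.008, -0.02, 3, -95, 0, -0.18, -0.008, -0.05, 3, -95, 0, -0.18, -0.008, -0.05, 3, -95, 0, -0.15, -0.008, -0.1, 3, -95, 0, -0.13, -0.008, -0.14, 3, -95, 0, -0.13, -0.008, -0.14, 3, -95, 0, -0.13, -0.008, -0.14, 3, -95, 0]
}}

```text
clock: 13.2
eef_pos: [468.7, 15.0, 157.2]
eef_rot: [-3.134, 0.776, -3.102]
wrist_force: [-0.6, -0.1, 0.4]
finger_gap: 94.0
finger_force: 0.0
```

Run:
```python
from m import *
st();goal((490,17,95),2,45,1)
p,d,X=cloud("scene");np.savez("s5.npz",p=p,d=d,X=X)
cv2.imwrite("pics/s5.png",cv2.resize(p[120:290,230:480],None,fx=3,fy=3)[...,::-1])
```

```text
13.2 q [  -6.   -9.  134.   25.   12. -120.] pos [468.7  15.  157.2] gap 94.0 F [-0.6 -0.1  0.4]
shift [0.0213, 0.002, -0.0622] turn [0.33, -0.53, 0.02]
```

View pics/s5.png

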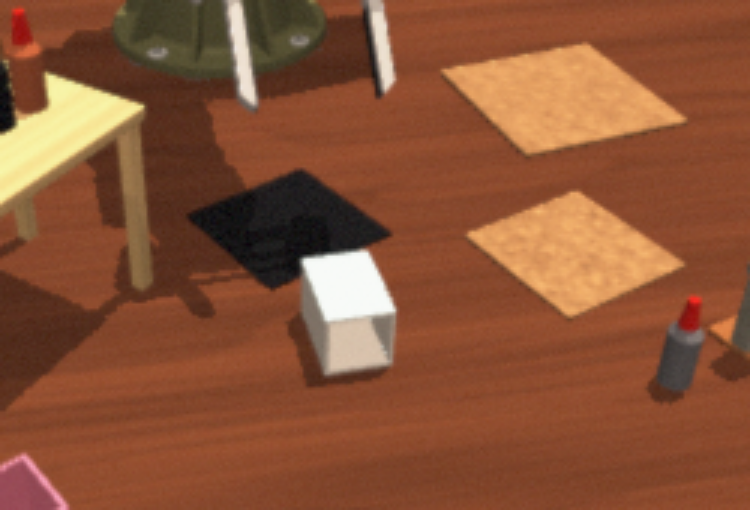

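The pot lies on its side at crop (348,310), mouth facing +x, clear of everything. Joint 5 is near its limit (12°) in this outward tilt. I'll fit a quick arm model to the recorded states and check which tilts and headings work before committing.

```bash
cat > k.py <<'E'
from h import *
from scipy.optimize import least_squares
D=[([1.21239,.300404,1.521518,0,1.320697,-.06662],[158.14,526.5,205])]+[(np.radians(q),p) for q,p in [
([-12,28,60,0,92,39],[639.8,-98,301.1]),([-7,53,48,-29,106,43],[634.3,-168,138.2]),([-11,52,65,-30,91,46],[571.3,-216.3,39.5]),
([-1,50,33,-3,137,85],[601.5,18.9,298.4]),([-1,62,52,-2,116,-93],[559.5,19.7,24]),([0,57,24,-4,148,-95],[599.1,22.8,301.5]),([-6,-9,134,25,12,-120],[468.7,15,157.2])]]
s=manip.read_state();D[-1]=(s["joints"],s["eef_pos"])
def fk(q,k,s4=1,s6=1):
    a1,d1,L2,e,L3,L6=k;c=lambda t:R.from_euler('zy',[0,t])
    z1=R.from_euler('z',q[0]);A=z1*R.from_euler('y',q[1]);B=z1*R.from_euler('y',q[1]+q[2])
    M=B*R.from_euler('z',s4*q[3])*R.from_euler('y',q[4])*R.from_euler('z',s6*q[5])
    return z1.apply([a1,0,d1])+A.apply([0,0,L2])+B.apply([e,0,L3])+M.apply([0,0,L6]),M
def fit():
    best=None
    for s4 in(1,-1):
        f=least_squares(lambda k:np.concatenate([fk(q,k,s4)[0]-p for q,p in D]),[0,300,400,0,350,250])
        if best is None or f.cost<best[0]: best=(f.cost,s4,f.x,np.abs(f.fun).max())
    return best
E
cat > ik.py <<'E'
from k import *
c,s4,K,mx=fit();print('fit',s4,K.round(0),'max err',mx)
s=manip.read_state();M0=R.from_euler('xyz',s["eef_rot"])
rel=[(s6,off,np.degrees((fk(s["joints"],K,s4,s6)[1]*R.from_euler('z',off)).inv().__mul__(M0).magnitude()).round(1)) for s6 in(1,-1) for off in(0,np.pi/2,np.pi,-np.pi/2)]
s6,off,er=min(rel,key=lambda r:r[2]);print('tool',s6,off,er)
lo=np.array([-3.03,-.79,.23,-1.04,0,-2.55])+.03;hi=np.array([3.03,2.21,2.52,4.18,3.07,2.55])-.03
def ik(pos,hd,tl,ys,seed=None):
    a,b=np.radians([hd,tl]);z=np.array([np.sin(b)*np.cos(a),np.sin(b)*np.sin(a),-np.cos(b)]);y=ys*np.array([-np.sin(a),np.cos(a),0])
    M=R.from_matrix(np.c_[np.cross(y,z),y,z])
    def res(q):
        p,m=fk(q,K,s4,s6);return np.r_[(p-pos)/100,(M.inv()*m*R.from_euler('z',off)).as_rotvec()]
    out=[]
    for q4,q6 in ((0,1.5),(0,-1.5),(.9,0),(-.9,0),(0,0),(1.5,1.5),(1.5,-1.5),(3,1.5),(3,-1.5),(3,0)) if seed is None else ((seed[3],seed[5]),):
        q0=[np.arctan2(pos[1],pos[0]),.8,1.2,q4,1.2,q6] if seed is None else seed
        r=least_squares(res,np.clip(q0,lo+.01,hi-.01),bounds=(lo,hi))
        if r.cost<1e-5 and not any(np.allclose(r.x,o,atol=.05) for o in out): out.append(r.x)
    return out
E
python3 - <<'E'
from ik import *
dg=lambda o:[np.degrees(x).round(0).astype(int).tolist() for x in o]
for f1 in(35,45,55):
    a,f2=np.radians(f1),90-f1
    print('pick',f1,[(ys,dg(ik(np.array([555+19*np.sin(a),20,30-19*np.cos(a)]),2,f1,ys))) for ys in(1,-1)])
    for hd in(25,70,115,-65,-20):
        b=np.radians(f2);h=np.array([np.cos(np.radians(hd)),np.sin(np.radians(hd)),0])
        print(' place',hd,[(ys,dg(ik(np.array([492,233,44])+19*(np.sin(b)*h-[0,0,np.cos(b)]),hd,f2,ys))) for ys in(1,-1)])
E
```

```text
fit 1 [ 29. 210. 376.  35. 431. 226.] max err 39.93233659531198
tool 1 1.5707963267948966 0.0
pick 35 [(1, [[2, 25, 115, 0, 5, -90]]), (-1, [[2, 25, 115, 0, 5, 90]])]
 place 25 [(1, [[25, 25, 125, 181, 24, 89]]), (-1, [[25, 25, 125, 181, 24, -91]])]
 place 70 [(1, [[10, 30, 114, 90, 45, 135]]), (-1, [[10, 30, 114, 90, 45, -45]])]
 place 115 [(1, [[8, 43, 91, 54, 77, 135]]), (-1, [[8, 43, 91, 54, 77, -45]])]
 place -65 [(1, [[43, 43, 91, -53, 77, 45]]), (-1, [[43, 43, 91, -53, 77, -135]])]
 place -20 [(1, []), (-1, [])]
pick 45 [(1, [[2, 26, 120, 180, 10, 90]]), (-1, [[2, 26, 120, 180, 10, -90]])]
 place 25 [(1, [[25, 22, 121, 182, 9, 88]]), (-1, [[25, 22, 121, 182, 9, -92]])]
 place 70 [(1, []), (-1, [[12, 28, 113, 75, 38, -29]])]
 place 115 [(1, [[10, 39, 93, 47, 70, 140]]), (-1, [[10, 39, 93, 47, 70, -40]])]
 place -65 [(1, [[40, 39, 93, -46, 71, 40]]), (-1, [[40, 39, 93, -46, 71, -140]])]
 place -20 [(1, []), (-1, [])]
pick 55 [(1, [[2, 28, 123, 180, 26, 90]]), (-1, [[2, 28, 123, 180, 26, -90]])]
 place 25 [(1, [[25, 22, 117, -2, 6, -87]]), (-1, [[25, 22, 117, -2, 6, 93]])]
 place 70 [(1, []), (-1, [[15, 26, 110, 55, 35, -9]])]
 place 115 [(1, []), (-1, [[13, 36, 94, 39, 64, -34]])]
 place -65 [(1, [[38, 36, 94, -38, 65, 34]]), (-1, [])]
 place -20 [(1, [[36, 26, 110, -55, 36, 9]]), (-1, [])]
```

Outward tilt is near-singular. The fit is rough (40 mm worst), so I use it only for judging joint ranges. The simple fix: grasp the lying pot from straight above, yaw it 180° so the mouth faces the robot, then make the second flip with the tool inclined inward, which already worked.

Run:
```python
from h import *
A=np.load("s5.npz")
# lying pot top-face corners (crop coords/3 + offset), height 52
c=np.array([[302,263],[366,250],[395,315],[328,322]])/3+[230-.3,120-.3]
P=cast("scene",c,52)[:,:2];print(P.round(1).tolist(),P.mean(0).round(1))
goal((*P.mean(0),130),2,0,1)
```

```text
[[526.1, -8.6], [519.1, 43.2], [598.4, 44.7], [597.1, -4.1]] [560.2  18.8]
shift [0.091, 0.0039, -0.0294] turn [-1.23, 44.68, -0.12]
```

Emit:
{"method": "jog_arm", "body": {
  "plan": [0, 0, 0.03, -1.2, 44.7, 0, 0.02, 0, 0.04, -1.2, 44.7, 0, 0.05, 0.002, 0.04, -1.2, 44.7, 0, 0.07, 0.003, 0.03, -1.2, 44.7, 0, 0.09, 0.004, 0.01, -1.2, 44.7, 0, 0.09, 0.004, -0.01, -1.2, 44.7, 0, 0.09, 0.004, -0.03, -1.2, 44.7, 0, 0.09, 0.004, -0.03, -1.2, 44.7, 0, 0.09, 0.004, -0.03, -1.2, 44.7, 0]
}}

```text
clock: 14.15
eef_pos: [559.4, 18.4, 132.2]
eef_rot: [-3.14, 0.004, -3.106]
wrist_force: [0.2, -0.6, -0.1]
finger_gap: 94.1
finger_force: 0.0
```

Run:
```python
from h import *
st();goal((559,19,17),2,0,1)
```

```text
14.15 q [ -2.  22.  91.  -0.  67. -94.] pos [559.4  18.4 132.2] gap 94.1 F [ 0.2 -0.6 -0.1]
shift [-0.0004, 0.0006, -0.1152] turn [0.05, 0.26, -0.05]
```

Emit:
{"method": "jog_arm", "body": {
  "plan": [0, 0, -0.04, 0, 0, 0, 0, 0, -0.08, 0, 0, 0, 0, 0, -0.105, 0, 0, 0, 0, 0, -0.114, 0, 0, 0, 0, 0, -0.114, 0, 0, 0]
}}

```text
clock: 14.65
eef_pos: [559.6, 18.6, 16.8]
eef_rot: [-3.141, 0.003, -3.105]
wrist_force: [-0.4, 1.1, -0.1]
finger_gap: 94.1
finger_force: 0.0
```

Emit:
{"method": "jog_arm", "body": {
  "plan": [0, 0, 0, 0, 0, 0, 0, 0, 0, 0, 0, 0, 0, 0, 0, 0, 0, 0, 0, 0, 0, 0, 0, 0, 0, 0, 0, 0, 0, 0, 0, 0, 0, 0, 0, 0, 0, 0, 0, 0, 0, 0, 0, 0, 0, 0, 0, 0, 0, 0, 0.03, 0, 0, 0],
  "claw": 0.04,
  "force": 20
}}

```text
clock: 15.55
eef_pos: [557.1, 18.8, 42.5]
eef_rot: [3.141, -0.005, -3.105]
wrist_force: [-0.1, 0.0, 0.3]
finger_gap: 51.7
finger_force: 20.0
```

Emit:
{"method": "jog_arm", "body": {
  "plan": [0, 0, 0.01, 0, 0, -60, 0, 0, 0.01, 0, 0, -60, 0, 0, 0.01, 0, 0, -60, 0, 0, 0.01, 0, 0, -60, 0, 0, 0.01, 0, 0, -60, 0, 0, 0.01, 0, 0, -60, 0, 0, 0.01, 0, 0, -60, 0, 0, 0.01, 0, 0, -120, 0, 0, 0.01, 0, 0, -120, 0, 0, 0.01, 0, 0, -120, 0, 0, 0.01, 0, 0, -120, 0, 0, 0.01, 0, 0, -120, 0, 0, 0.01, 0, 0, -120, 0, 0, 0.01, 0, 0, -120, 0, 0, 0.01, 0, 0, -179.9, 0, 0, 0.01, 0, 0, -179.9, 0, 0, 0.01, 0, 0, -179.9, 0, 0, 0.01, 0, 0, -179.9, 0, 0, 0.01, 0, 0, -179.9, 0, 0, 0.01, 0, 0, -179.9]
}}

```text
clock: 17.55
eef_pos: [559.0, 18.7, 55.1]
eef_rot: [3.141, 0.002, 0.178]
wrist_force: [-0.0, -0.2, -1.8]
finger_gap: 52.1
finger_force: 20.0
```

Run:
```python
from h import *
st();goal((559,19,17),182,0,1)
```

```text
17.55 q [-2. 28. 94. -0. 58. 78.] pos [559.   18.7  55.1] gap 52.1 F [-0.  -0.2 -1.8]
shift [-0.0, 0.0003, -0.0381] turn [0.03, -0.12, -8.18]
```

Emit:
{"method": "jog_arm", "body": {
  "plan": [0, 0, 0, 0, 0, -8.2, 0, 0, -0.015, 0, 0, -8.2, 0, 0, -0.03, 0, 0, -8.2, 0, 0, -0.036, 0, 0, -8.2, 0, 0, -0.038, 0, 0, -8.2, 0, 0, -0.039, 0, 0, -8.2, 0, 0, -0.039, 0, 0, -8.2]
}}

```text
clock: 18.25
eef_pos: [559.4, 18.7, 16.6]
eef_rot: [3.141, 0.001, 0.041]
wrist_force: [0.8, 1.2, -2.4]
finger_gap: 52.0
finger_force: 20.0
```

Emit:
{"method": "jog_arm", "body": {
  "plan": [0, 0, 0, 0, 0, 0, 0, 0, 0, 0, 0, 0, 0, 0, 0, 0, 0, 0, 0, 0, 0, 0, 0, 0, 0, 0, 0, 0, 0, 0, 0, 0, 0, 0, 0, 0, 0, 0, 0.04, 0, 0, 0, 0, 0, 0.08, 0, 0, 0, 0, 0, 0.13, 0, 0, 0, 0.03, 0, 0.15, 0, 0, 0, 0.06, 0, 0.15, 0, 0, 0, 0.06, 0, 0.15, 0, 0, 0],
  "claw": 0.094
}}

```text
clock: 19.45
eef_pos: [621.2, 18.6, 166.6]
eef_rot: [3.141, 0.0, 0.041]
wrist_force: [-1.8, -0.4, -0.8]
finger_gap: 93.8
finger_force: 0.0
```

Run:
```python
from h import *
st();t=np.array([-.707,-.025,-.707])
G=np.array([561,19,32.]); print(G+19*t)
goal(G+19*t-100*t,182,45,1)
```

```text
19.45 q [-2. 28. 77. -0. 75. 86.] pos [621.2  18.6 166.6] gap 93.8 F [-1.8 -0.4 -0.8]
[547.567  18.525  18.567]
shift [-0.0029, 0.0024, -0.0773] turn [-1.68, 44.96, -0.32]
```

Emit:
{"method": "jog_arm", "body": {
  "plan": [0.02, 0, 0.03, -1.7, 45, -0.3, 0.02, 0, 0.03, -1.7, 45, -0.3, 0.02, 0, 0.03, -1.7, 45, -0.3, 0.02, 0, 0.02, -1.7, 45, -0.3, 0.02, 0, 0, -1.7, 45, -0.3, 0.01, 0.002, -0.03, -1.7, 45, -0.3, -0.003, 0.002, -0.077, -1.7, 45, -0.3, -0.003, 0.002, -0.077, -1.7, 45, -0.3, -0.028, 0.002, -0.102, -1.7, 45, -0.3, -0.053, 0.001, -0.127, -1.7, 45, -0.3, -0.074, 0, -0.148, -1.7, 45, -0.3, -0.074, 0, -0.148, -1.7, 45, -0.3, -0.074, 0, -0.148, -1.7, 45, -0.3]
}}

```text
clock: 20.75
eef_pos: [547.0, 18.7, 21.2]
eef_rot: [3.141, 0.784, 0.035]
wrist_force: [0.2, -0.2, 0.7]
finger_gap: 94.2
finger_force: 0.0
```

Emit:
{"method": "jog_arm", "body": {
  "plan": [0, 0, 0, 0, 0, 0, 0, 0, 0, 0, 0, 0, 0, 0, 0, 0, 0, 0, 0, 0, 0, 0, 0, 0, 0, 0, 0, 0, 0, 0, 0, 0, 0, 0, 0, 0, 0, 0, 0, 0, 0, 0, 0, 0, 0, 0, 0, 0],
  "claw": 0.04,
  "force": 20
}}

```text
clock: 21.55
eef_pos: [545.3, 18.8, 18.4]
eef_rot: [3.142, 0.787, 0.035]
wrist_force: [0.2, 0.1, -0.7]
finger_gap: 51.9
finger_force: 20.0
```

Run:
```python
from h import *
st();s=manip.read_state();t=R.from_euler('xyz',s["eef_rot"]).as_matrix()[:,2];print(t,s["eef_pos"]-19*t)
for k in(60,120,179.9):print((-k*t).round(1).tolist())
```

```text
21.55 q [ -1.  57.  60.  -2. 108.  87.] pos [545.3  18.8  18.4] gap 51.9 F [ 0.2  0.1 -0.7]
[-0.70806076 -0.02514904 -0.70570354] [558.70736357  19.24107343  31.85805974]
[42.5, 1.5, 42.3]
[85.0, 3.0, 84.7]
[127.4, 4.5, 127.0]
```

Emit:
{"method": "jog_arm", "body": {
  "plan": [0, 0, 0.03, 0, 0, 0, 0, 0, 0.07, 0, 0, 0, 0, 0, 0.12, 0, 0, 0, 0, 0, 0.17, 0, 0, 0, 0, 0, 0.2, 42.5, 1.5, 42.3, 0, 0, 0.2, 42.5, 1.5, 42.3, 0, 0, 0.2, 42.5, 1.5, 42.3, 0, 0, 0.2, 42.5, 1.5, 42.3, 0, 0, 0.2, 42.5, 1.5, 42.3, 0, 0, 0.2, 42.5, 1.5, 42.3, 0, 0, 0.2, 42.5, 1.5, 42.3, 0, 0, 0.2, 85, 3, 84.7, 0, 0, 0.2, 85, 3, 84.7, 0, 0, 0.2, 85, 3, 84.7, 0, 0, 0.2, 85, 3, 84.7, 0, 0, 0.2, 85, 3, 84.7, 0, 0, 0.2, 85, 3, 84.7, 0, 0, 0.2, 85, 3, 84.7]
}}

```text
clock: 23.35
eef_pos: [545.2, 18.7, 218.3]
eef_rot: [-2.428, -0.367, 1.998]
wrist_force: [0.4, 0.6, -1.9]
finger_gap: 51.8
finger_force: 20.0
```

Run:
```python
from h import *
st();goal((545,19,218),182,45,-1)
```

```text
23.35 q [ -1.  45.  54.  -3. 126. -34.] pos [545.2  18.7 218.3] gap 51.8 F [ 0.4  0.6 -1.9]
shift [-0.0002, 0.0003, -0.0003] turn [42.17, 1.36, 42.08]
```

Emit:
{"method": "jog_arm", "body": {
  "plan": [0, 0, 0, 42.2, 1.4, 42.1, 0, 0, 0, 42.2, 1.4, 42.1, 0, 0, 0, 42.2, 1.4, 42.1, 0, 0, 0, 42.2, 1.4, 42.1, 0, 0, 0, 42.2, 1.4, 42.1, 0, 0, 0, 42.2, 1.4, 42.1, 0, 0, 0, 42.2, 1.4, 42.1, 0, 0, 0, 42.2, 1.4, 42.1, 0, 0, 0, 42.2, 1.4, 42.1]
}}

```text
clock: 24.25
eef_pos: [545.2, 18.8, 218.4]
eef_rot: [-3.132, -0.786, -3.121]
wrist_force: [1.2, 0.0, -0.7]
finger_gap: 51.9
finger_force: 20.0
```

Run:
```python
from h import *
st()
hd=np.radians(111);h=np.array([np.cos(hd),np.sin(hd),0]);t=.7071*h-[0,0,.7071]
G=np.array([492,233,0])-6*h;G[2]=4+38
print('final TCP',G+19*t)
goal(G+19*t+[0,0,150],111,45,-1)
p,d,X=cloud("scene");cv2.imwrite("pics/s6.png",cv2.resize(p[60:260,200:500],None,fx=2,fy=2)[...,::-1])
```

```text
24.25 q [ -1.  45.  54.  -3. 126. -93.] pos [545.2  18.8 218.4] gap 51.9 F [ 1.2  0.  -0.7]
final TCP [489.33557013 239.94107711  28.5651    ]
shift [-0.0559, 0.2212, -0.0398] turn [0.33, -0.27, -70.6]
```

View pics/s6.png

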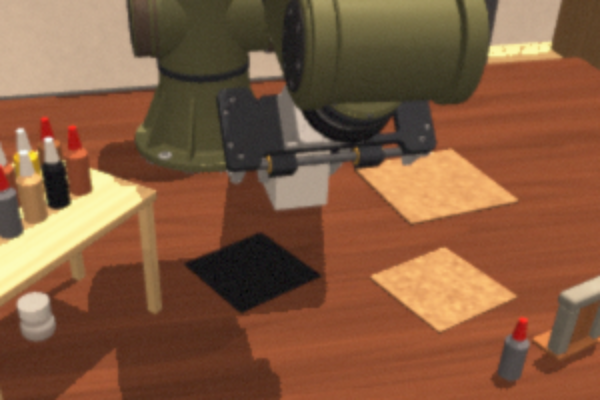

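The pot is held mouth down at crop (295,170), upright. Target mat is at (445,288), with the dropper and arch to its right.

Emit:
{"method": "jog_arm", "body": {
  "plan": [-0.005, 0.02, 0, 0, 0, -8, -0.01, 0.045, 0, 0, 0, -16, -0.015, 0.07, 0, 0, 0, -24, -0.02, 0.095, 0, 0, 0, -32, -0.03, 0.12, 0, 0, 0, -40, -0.035, 0.145, 0, 0, 0, -48, -0.04, 0.17, 0, 0, 0, -56, -0.05, 0.2, 0, 0, 0, -64, -0.056, 0.221, -0.02, 0.3, -0.3, -70.6, -0.056, 0.221, -0.04, 0.3, -0.3, -70.6, -0.056, 0.221, -0.07, 0.3, -0.3, -70.6, -0.056, 0.221, -0.1, 0.3, -0.3, -70.6, -0.056, 0.221, -0.1, 0.3, -0.3, -70.6, -0.056, 0.221, -0.1, 0.3, -0.3, -70.6]
}}

```text
clock: 25.7
eef_pos: [489.4, 239.8, 119.2]
eef_rot: [3.139, -0.785, 1.941]
wrist_force: [0.4, -0.0, -0.9]
finger_gap: 51.9
finger_force: 20.0
```

Run:
```python
from h import *
st();goal((489.3,239.9,29),111,45,-1)
p,d,X=cloud("scene");cv2.imwrite("pics/s7.png",cv2.resize(p[100:260,340:540],None,fx=3,fy=3)[...,::-1])
```

```text
25.7 q [  3.  29.  94.  43.  78. -36.] pos [489.4 239.8 119.2] gap 51.9 F [ 0.4 -0.  -0.9]
shift [-0.0001, 0.0001, -0.0902] turn [0.0, 0.1, -0.11]
```

View pics/s7.png

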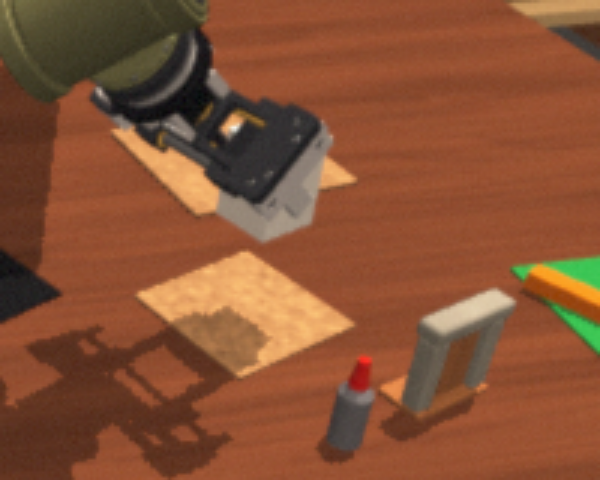

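The pot is upright and mouth down at crop (268,205), above the target mat at (245,313). The arch and dropper are well clear. Lower to just above contact.

Emit:
{"method": "jog_arm", "body": {
  "plan": [0, 0, -0.03, 0, 0, 0, 0, 0, -0.055, 0, 0, 0, 0, 0, -0.075, 0, 0, 0, 0, 0, -0.084, 0, 0, 0, 0, 0, -0.087, 0, 0, 0, 0, 0, -0.088, 0, 0, 0, 0, 0, -0.089, 0, 0, 0, 0, 0, -0.09, 0, 0, 0, 0, 0, -0.09, 0, 0, 0]
}}

```text
clock: 26.65
eef_pos: [489.4, 239.8, 28.8]
eef_rot: [3.137, -0.784, 1.944]
wrist_force: [0.6, 0.4, -0.6]
finger_gap: 51.9
finger_force: 20.0
```

Emit:
{"method": "jog_arm", "body": {
  "plan": [0, 0, -0.001, 0, 0, 0, 0, 0, -0.002, 0, 0, 0, 0, 0, -0.003, 0, 0, 0, 0, 0, -0.003, 0, 0, 0]
}}

```text
clock: 27.05
eef_pos: [489.3, 239.8, 25.7]
eef_rot: [3.137, -0.785, 1.943]
wrist_force: [0.3, -1.5, 4.0]
finger_gap: 51.9
finger_force: 20.0
```

Emit:
{"method": "jog_arm", "body": {
  "plan": [0, 0, -0.001, 0, 0, 0, 0, 0, -0.001, 0, 0, 0]
}}

```text
clock: 27.25
eef_pos: [489.4, 239.8, 25.5]
eef_rot: [3.137, -0.786, 1.944]
wrist_force: [-2.7, -3.5, 11.5]
finger_gap: 51.7
finger_force: 20.0
```

Emit:
{"method": "jog_arm", "body": {
  "plan": [0, 0, 0, 0, 0, 0, 0, 0, 0, 0, 0, 0, 0, 0, 0, 0, 0, 0, 0, 0, 0, 0, 0, 0, 0, 0, 0, 0, 0, 0, 0, 0, 0, 0, 0, 0, 0.004, -0.011, 0.012, 0, 0, 0, 0.01, -0.026, 0.028, 0, 0, 0, 0.018, -0.046, 0.05, 0, 0, 0, 0.026, -0.068, 0.075, 0, 0, 0, 0.04, -0.1, 0.11, 0, 0, 0, 0.05, -0.14, 0.15, 0, 0, 0, 0.06, -0.19, 0.17, 0, 0, 0, 0.06, -0.24, 0.18, 0, 0, 0, 0.06, -0.24, 0.18, 0, 0, 0, 0.06, -0.24, 0.18, 0, 0, 0],
  "claw": 0.094
}}

```text
clock: 28.85
eef_pos: [549.4, -2.3, 205.1]
eef_rot: [3.137, -0.784, 1.941]
wrist_force: [-0.1, 0.2, -0.0]
finger_gap: 94.2
finger_force: 0.0
```

Run:
```python
from h import *
st()
p,d,X=cloud("scene");cv2.imwrite("pics/s8.png",cv2.resize(p[130:260,360:540],None,fx=4,fy=4)[...,::-1])
m=(p.max(2)-p.min(2)<50)&(p.min(2)>130)&(d>0)&(X[...,2]>10)&(abs(X[...,0]-492)<70)&(abs(X[...,1]-233)<70)
print(m.sum(),np.percentile(X[m],[2,50,98],axis=0).round(0)); k=m&(X[...,2]>74);print(k.sum(),X[k].mean(0),X[k].std(0))
```

```text
28.85 q [-20.  33.  76.  33. 102. -43.] pos [549.4  -2.3 205.1] gap 94.2 F [-0.1  0.2 -0. ]
595 [[468. 205.  13.]
 [511. 236.  75.]
 [525. 261.  80.]]
305 [495.04432692 230.95670298  78.55227641] [15.91812385 15.97329989  1.26725912]
```

View pics/s8.png

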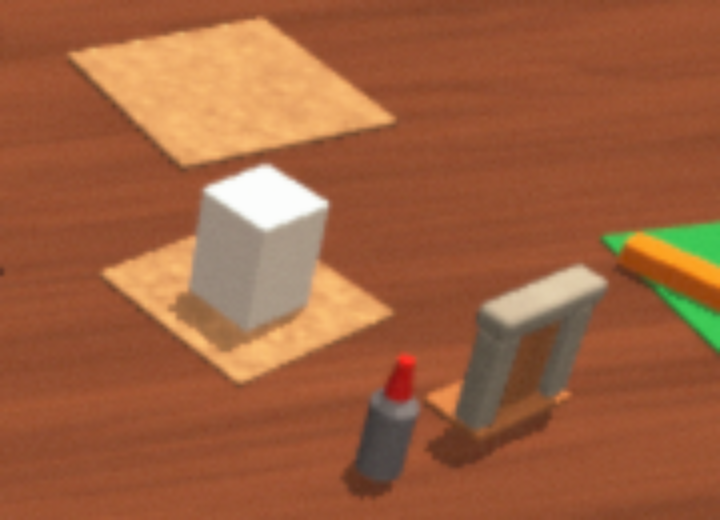

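The pot stands closed end up at crop (258,245), flat on the small cork mat. Its top is at z ≈ 79 mm, as expected, and its centre is about 4 mm from the mat's centre. The arch and dropper haven't moved.

```bash
python3 -c "
from cell import manip
print(manip.sign_off())"
```

```text
the job is handed in; nothing more can be done
None
```

The white pot stands mouth down and released on the small cork mat, about 4 mm from its centre by camera; the arch, dropper and jar looked undisturbed in the pictures, and I handed the job in at about 29 s without getting a verdict back.

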